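# Change-over of a coil stand: take the coil off and set the drag screw

### The arm

A 6-joint arm with a two-finger parallel gripper is mounted at the origin on a cart in front of the work surface, level with it; the furniture and walls round the work are solid. World frame = base frame: x ahead of the robot, y to its left, z up, the work surface at z = 0. Lengths are in mm, angles in rad, forces in N, time in s.
With the tool pointing down it reaches from about 300 to 825 mm from the base axis. Payload 5.4 kg.
Tool frame: the origin (TCP) lies between the finger pads; the fingertips stand 14 mm ahead of it and the grasp point (between the pads) lies 5 mm behind it; z points along the fingers, y is the line along which they close (so a half turn about z gives the same grasp; the last joint's range is limited). The gripper opens to 92 mm and grips with 3 to 60 N. Pads are 20 mm wide; open, the fingers measure 128 mm over their backs; the gripper's body (75 mm by 189 mm) begins 69 mm behind the grasp point.
Start: joints at [-0.21, 0.158, 1.597, -0, 1.386, -0.21], TCP at [574.984, -0.018, 228.601] pointing down, gripper open.
Joint ranges: [-2.91, 2.91], [-0.94, 2.29], [0.18, 2.7], [-1.29, 4.43], [0.17, 2.64], [-3, 3]. Speed limits (rad/s): [2.57, 2.57, 3.14, 3.14, 3.14, 3.14].

### API

Orientations are given as a rotation vector (axis times angle).
In Python, from plant import bot, eyes gives the robot as it stands.
- The arm moves only by the tool move_arm, never from a script. Its argument "plan" is a list of rows, each a list of 6 numbers: the shift along the tool's x, y, z in mm, then the turn, a rotation vector about the tool's x, y, z in degrees. A call has 1 to 12 rows; each row shifts and turns the commanded pose from where the row before left it, along the tool's axes as they then stand; what a row does not reach is not made up. A row lasts 1/8 s, in which the tool goes at most 62.5 mm and 10.7 degrees, less where a joint would pass 70% of its speed; a pose out of reach is approached as far as the arm can. A call is refused whole if a number of a shift passes 62.5 or a number of a turn 10.7, either way. A call with a gripper value outside its range is refused whole. "grip" is the closure, from 0 (fully open) to 1 (shut), set as the call begins (left out, the last holds). The fingers move at their own pace and stop on an object; "squeeze" is the grip in N (left out, the last holds). Time passes only in rows, so rows that do not move let the fingers close. It gives the time, the measured TCP pose, the force, the opening and the grip force at its end, in the units of the state.
- bot.get_state(): the state, without advancing time (a new reading comes with each control period).
- eyes.get_image(name): name is "scene" or "side" or "wrist"; returns the picture (420x560x3 uint8, blue, green, red); there is no depth.
- eyes.calibration(name): a dict with "intrinsics" (3x3 intrinsics, pixels), "extrinsics" (4x4, takes a point from camera to world coordinates); the wrist camera has in their place "mount" (4x4, takes a point from camera to tool coordinates, whose origin is the TCP and whose axes are the flange's). Camera axes: x right, y up, looking along -z (the intrinsics and any distortion apply to the point x, -y, -z); pixel columns grow to the right and rows downward; lengths in mm; the calibration is good to about 2 mm. A picture is of the moment at which its call begins: read the wrist's pose just before it. calibration takes no time and is no camera call.
- bot.job_done(): hands the job in; it is judged then, once.
The state is a dict: "clock": time; "joint_positions": joint angles; "dq": joint speeds; "effort": joint torques, N m; "ee_pos": TCP position; "tcp_rot": TCP orientation; "force": force on the tool from outside, world axes, zero at the start; "ft_torque": the same for the moment, N m; "finger_gap": opening from 0.0 (shut) to 1.0 (fully open); "grasp_force": force on a finger pad.
Only numpy, scipy, OpenCV 4.12 (cv2) and the standard library are available. Lean on these libraries where they do the work, as an engineer would, in place of code of your own. Each camera call takes 0.05 s, during which the arm holds its last target. There are 200 camera calls.

### The job

Lift the wound copper coil straight up off the spindle of the reel stand and set it down gently, upright, in the shallow metal tray, and let go of it. Then set the stand's drag brake: turn the thumbscrew clockwise (seen from above) until it seats, back it off a quarter turn, and finish while still gripping the thumbscrew there. Leave the other parts lying on the bench where they are.

Things in the scene. Friction and masses are not known exactly. Their poses are not given: they have to be found in the camera images.
- stand: Fixed grey reel stand: base plate 90 (its x) x 200 (its y) x 16 mm, origin at the centre of its underside. At its y = +60 mm stands an upright 12 mm steel spindle, top 86 mm above the bench; the coil rests on its 32 mm wide shoulder, 24 mm above the bench. At its y = -60 mm an aluminium block 36 x 36 mm, top 42 mm above the bench, carries the thumbscrew.
- coil: Loose copper coil on a black bobbin, 0.14 to 0.28 kg: cylinder of 52 mm diameter over its flanges (winding 50 mm between them), 44 mm tall, with a through bore of 17 mm in which the 12 mm spindle stands at the start. Origin at the centre of its underside, z up along the bore. On its shoulder, the spindle's top is 62 mm above this origin.
- tray: Fixed shallow aluminium tray, 130 (its x) x 110 (its y) x 15 mm outside, walls 4 mm, floor about 4 mm thick. Origin at the centre of its underside on the bench.
- thumbscrew_grip (a point): Point on the thumbscrew's vertical axis in the middle of its steel spade head, 68 mm above the bench. The head is an upright flat tab 34 mm long (this point's x), 10 mm thick (its y) and 24 mm tall (12 mm above and below this point); below it a collar of 22 mm diameter, top 54 mm above the bench. The frame turns with the screw.
- thumbscrew (a joint): Turning angle of the thumbscrew, rad: grows as it is turned clockwise seen from above. It begins at 2.3 to 2.9 and seats against a hard stop at 3.4. It stays where it is left (friction about 0.05 N m) and its height does not change noticeably.
- transformer: Loose small transformer, yellow and black, 37 x 41 x 30 mm, bystander; origin at its underside.
- heatsink: Loose black finned heat sink, 40 x 50 x 25 mm, bystander; origin at its underside.
- terminals: Loose green terminal block, 18 x 50 x 17 mm, bystander; origin at its underside.
Mind the look-alikes: they are no part of the job. Leave any blue look-alike of the coil alone.

How it is judged:
By the outcome, as a careful person would: the job done as asked, in the order asked, and still so for the second after the job is handed in, while the arm keeps its last pose, push and grip.
It also fails if it takes over 67 s, if anything falls off the work surface, if the arm or the gripper's body presses on something with over 40 N, if the wrist force passes 120 N, or if a joint passes its speed limit or range.

## Working session

There is one attempt and no reset: what is moved stays moved. The work goes in short steps, Python scripts to look and compute and a tool call to move; the robot and the scene stay as the last step left them, time stands still between calls to the robot, and variables do not carry over. Pictures are saved under pics/ and viewed, at most 10 in all, crops included, and the job is handed in when it is done.

Besides the shell and the picture viewer there is one more tool, called after ">>>" in YAML: its name, and indented under it one key for each argument. move_arm: Moves the arm, as the interface text tells. Its arguments: {"type":"object","properties":{"plan":{"type":"array","items":{"type":"array","items":{"type":"number"}}},"grip":{"type":"number"},"squeeze":{"type":"number"}},"required":["plan"]}

```bash
mkdir -p pics; ls; python3 - <<'E'
from plant import bot,eyes
import cv2,numpy as np
print(bot.get_state())
ims=[]
for n in("scene","side","wrist"):
    im=eyes.get_image(n);cv2.imwrite(f"pics/{n}0.png",im);ims.append(im)
    print(n,eyes.calibration(n))
E
```

```text
pics
{'clock': 0.0, 'joint_positions': array([-2.10099426e-01,  1.59034949e-01,  1.59818403e+00,  3.61365552e-05,
        1.38619941e+00, -2.10115925e-01]), 'dq': array([ 0.00135832,  0.00036168,  0.00145184, -0.00065899,  0.00066277,
       -0.00024175]), 'effort': array([ 4.79022274e-04, -3.85570908e+01, -3.22103977e+01,  7.00944406e-02,
        3.78346047e-02, -1.56143192e-04]), 'ee_pos': array([5.74420571e+02, 1.13938410e-01, 2.27650961e+02]), 'tcp_rot': array([-2.22033345e+00, -2.22035529e+00,  1.51277668e-03]), 'force': array([ 0.45323704,  0.15231521, -0.00914283]), 'ft_torque': array([-0.00587952,  0.03259328,  0.04951943]), 'grasp_force': 0.0, 'finger_gap': 0.9981348418522561}
scene {'intrinsics': array([[536.78196689,   0.        , 273.30405079],
       [  0.        , 536.78196689, 211.85148846],
       [  0.        ,   0.        ,   1.        ]]), 'extrinsics': array([[ 4.58182811e-01,  4.72067927e-01, -7.53140348e-01,
        -4.14644732e+02],
       [-8.88707123e-01,  2.27687011e-01, -3.97942553e-01,
        -5.04167389e+02],
       [-1.63756412e-02,  8.51651629e-01,  5.
[... 484 characters left out ...]
,
       [-2.29236219e-02,  8.59442836e-01,  5.10717651e-01,
         6.18116012e+02],
       [ 0.00000000e+00,  0.00000000e+00,  0.00000000e+00,
         1.00000000e+00]])}
wrist {'intrinsics': array([[365.06671355,   0.        , 282.36025675],
       [  0.        , 365.06671355, 211.59700199],
       [  0.        ,   0.        ,   1.        ]]), 'mount': array([[-2.10932128e-04,  9.71947924e-01,  2.35196066e-01,
         6.47448741e+01],
       [ 9.99999411e-01,  4.55405822e-04, -9.85130163e-04,
        -2.13688862e-01],
       [-1.06460487e-03,  2.35195720e-01, -9.71947447e-01,
        -1.55521996e+02],
       [ 0.00000000e+00,  0.00000000e+00,  0.00000000e+00,
         1.00000000e+00]])}
```

View pics/scene0.png

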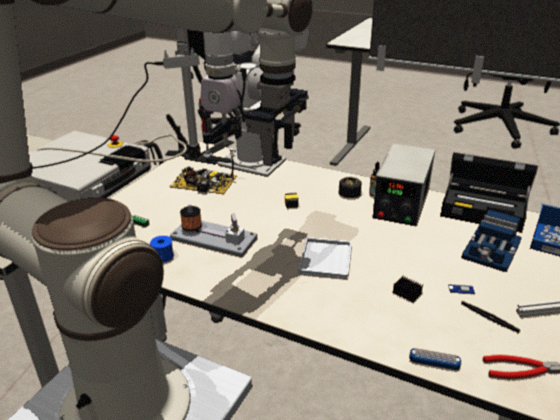

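View pics/side0.png

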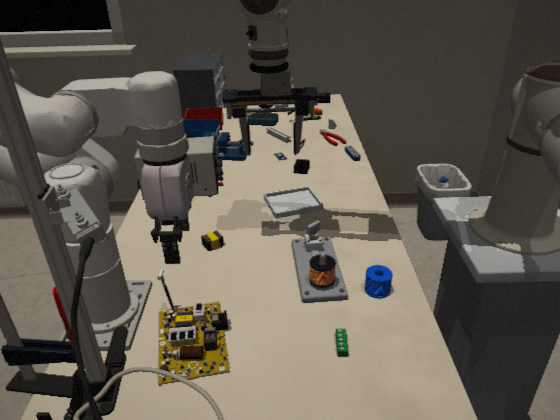

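View pics/wrist0.png

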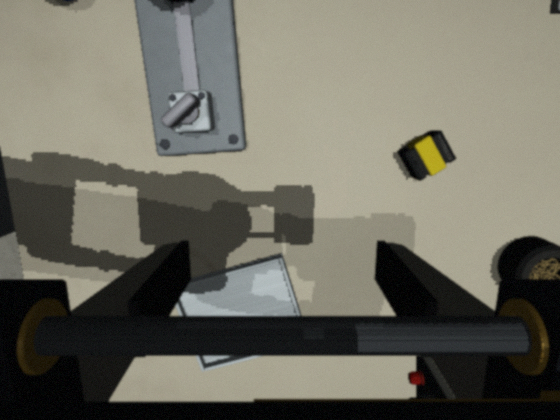

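The scene view shows the coil at (191,217), the screw at (234,230), the tray at (327,258) and the blue decoy at (161,249). In the side view the coil is at (322,270), the screw at (313,238) and the tray at (293,201). The wrist view shows the spade head at (182,108), the near stand end at (157,155) to (245,148), and the tray partly hidden around (240,310).

```bash
cat > h.py <<'E'
from plant import bot,eyes
import cv2,numpy as np
from scipy.spatial.transform import Rotation as R
def cam(name,st=None):
    c=eyes.calibration(name)
    if name!="wrist": return c["intrinsics"],c["extrinsics"]
    st=st or bot.get_state(); T=np.eye(4);T[:3,:3]=R.from_rotvec(st["tcp_rot"]).as_matrix();T[:3,3]=st["ee_pos"]
    return c["intrinsics"],T@c["mount"]
def rays(c,px):
    K,E=c; u=np.c_[np.atleast_2d(px).astype(float),np.ones(len(np.atleast_2d(px)))]@np.linalg.inv(K).T
    return E[:3,3],(u*[1,-1,-1])@E[:3,:3].T
def plane(c,px,z):
    o,d=rays(c,px); return o+d*((z-o[2])/d[:,2])[:,None]
def proj(c,p):
    K,E=c;q=(np.atleast_2d(p)-E[:3,3])@E[:3,:3]*[1,-1,-1];q=q@K.T;return q[:,:2]/q[:,2:]
E
python3 - <<'E'
from h import *
np.set_printoptions(precision=1,suppress=True)
w=cam("wrist")
print("stand end",plane(w,[(157,155),(245,148)],16)); print("screw",plane(w,[(182,108)],76))
print("tray corner",plane(w,[(283,256),(204,367),(178,290)],15))
s=cam("scene");d=cam("side")
print("tray scene",plane(s,[(309,240),(352,243),(348,277),(301,271)],15))
print("tray side",plane(d,[(264,200),(312,190),(323,203),(277,215)],15))
print("coil top", plane(s,[(191,210)],68),plane(d,[(322,262)],68))
print("screw", plane(s,[(234,222)],68),plane(d,[(313,230)],68))
E
```

```text
stand end [[449.3  34.1  16. ]
 [537.3  41.   16. ]]
screw [[493.1  76.9  76. ]]
tray corner [[ 575.1  -73.1   15. ]
 [ 483.7 -209.3   15. ]
 [ 460.1 -112.6   15. ]]
tray scene [[ 560.7  -84.    15. ]
 [ 593.7 -180.6   15. ]
 [ 468.8 -217.3   15. ]
 [ 443.2 -117.1   15. ]]
tray side [[ 600.4 -139.5   15. ]
 [ 470.9 -186.6   15. ]
 [ 447.9 -115.5   15. ]
 [ 567.1  -63.2   15. ]]
coil top [[482.  196.6  68. ]] [[481.3 198.8  68. ]]
screw [[481.1  74.   68. ]] [[490.  87.  68.]]
```

>>> move_arm:
  plan:
    - [26,-18,0,0,0,0]
    - [26,-18,0,0,0,0]
    - [26,-18,0,0,0,0]
    - [26,-18,0,0,0,0]
    - [26,-18,0,0,0,0]
    - [0,0,0,0,0,0]
    - [0,0,0,0,0,0]

```text
clock: 1.02
ee_pos: [485.3, 129.4, 228.5]
tcp_rot: [2.221, 2.221, -0.0]
force: [0.7, -0.3, 0.3]
finger_gap: 0.998
grasp_force: 0.0
```

```bash
python3 - <<'E'
from h import *
np.set_printoptions(precision=1,suppress=True)
st=bot.get_state();im=eyes.get_image("wrist");cv2.imwrite("pics/w1.png",im);print(st["ee_pos"],st["tcp_rot"])
for n in("scene","side"):
    g=eyes.get_image(n);h=cv2.cvtColor(g,cv2.COLOR_BGR2HSV)
    m=cv2.inRange(h,(110,180,60),(130,255,255))
    k,l,s,c=cv2.connectedComponentsWithStats(m)
    for i in range(1,k):
        if s[i,4]>80: print(n,s[i],c[i],plane(cam(n),[c[i]],22))
E
```

```text
[485.3 129.4 228.5] [ 2.2  2.2 -0. ]
scene [156 236  17  25 201] [165.7 245.1] [[384.7 206.4  22. ]]
```

View pics/w1.png

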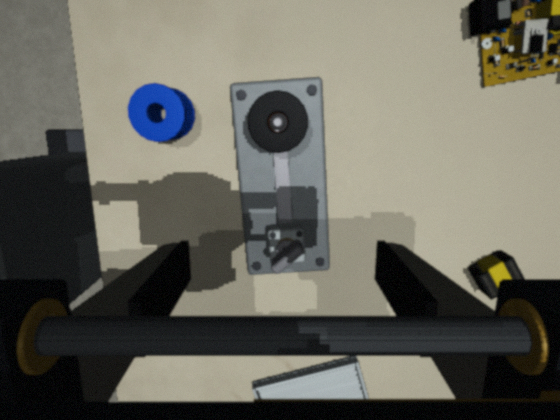

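The wrist view shows the coil's top flange centred at (278,121), with the spindle tip at (277,121). The stand corners are at (231,84), (320,78), (328,268) and (248,274), and the blue decoy's top is at (161,112).

```bash
python3 - <<'E'
from h import *
np.set_printoptions(precision=1,suppress=True)
w=cam("wrist");im=cv2.imread("pics/w1.png")
roi=cv2.inRange(cv2.cvtColor(im,cv2.COLOR_BGR2GRAY),0,62);m=np.zeros_like(roi);cv2.circle(m,(278,121),38,255,-1)
cs,_=cv2.findContours(roi&m,cv2.RETR_EXTERNAL,2);c=max(cs,key=cv2.contourArea);(u,v),r=cv2.minEnclosingCircle(c);print(u,v,r)
print("coil",plane(w,[(u,v),(u+r,v)],68),"spindle",plane(w,[(277,121)],86),"blue",plane(w,[(161,112),(194,112)],44))
p=plane(w,[(231,84),(320,78),(328,268),(248,274)],16);print(p,p.mean(0))
c=p.mean(0);y=(p[0]+p[1]-p[2]-p[3])[:2];y/=np.linalg.norm(y);print(y,"coil",c[:2]+60*y,"screw",c[:2]-60*y)
E
```

```text
275.80755615234375 121.78063201904297 31.47662925720215
coil [[480.2 195.1  68. ]
 [506.7 195.   68. ]] spindle [[481.5 195.6  86. ]] blue [[376.7 203.8  44. ]
 [406.3 203.8  44. ]]
[[436.7 230.4  16. ]
 [521.7 235.7  16. ]
 [534.8  42.1  16. ]
 [448.4  35.4  16. ]] [485.4 135.9  16. ]
[-0.1  1. ] coil [481.6 195.8] screw [489.2  76. ]
```

>>> move_arm:
  plan:
    - [22,-1.5,0,0,0,0]
    - [22,-1.5,0,0,0,0]
    - [22,-1,0,0,0,0]
    - [0,0,30,0,0,0]
    - [0,0,30,0,0,0]
    - [0,0,30,0,0,0]
    - [0,0,30,0,0,0]
    - [0,0,25,0,0,0]
    - [0,0,20,0,0,0]
    - [0,0,10,0,0,0]
    - [0,0,0,0,0,0]
    - [0,0,0,0,0,0]

```text
clock: 2.68
ee_pos: [481.9, 196.0, 54.5]
tcp_rot: [2.221, 2.22, 0.002]
force: [0.1, -0.2, -0.1]
finger_gap: 1.004
grasp_force: 0.0
```

>>> move_arm:
  plan:
    - [0,0,0,0,0,0]
    - [0,0,0,0,0,0]
    - [0,0,0,0,0,0]
    - [0,0,0,0,0,0]
    - [0,0,0,0,0,0]
    - [0,0,0,0,0,0]
    - [0,0,0,0,0,0]
    - [0,0,0,0,0,0]
  grip: 1
  squeeze: 25

```text
clock: 3.68
ee_pos: [481.1, 196.0, 53.7]
tcp_rot: [2.221, 2.221, 0.0]
force: [0.7, -1.0, 0.1]
finger_gap: 0.545
grasp_force: 25.0
```

>>> move_arm:
  plan:
    - [0,0,-5,0,0,0]
    - [0,0,-10,0,0,0]
    - [0,0,-15,0,0,0]
    - [0,0,-15,0,0,0]
    - [0,0,-15,0,0,0]
    - [0,0,-15,0,0,0]
    - [0,0,-15,0,0,0]
    - [0,0,-15,0,0,0]
    - [0,0,-10,0,0,0]
    - [0,0,0,0,0,0]
    - [0,0,0,0,0,0]
  squeeze: 32

```text
clock: 5.05
ee_pos: [480.5, 195.9, 168.0]
tcp_rot: [-2.221, -2.221, 0.002]
force: [-0.6, -0.0, -2.1]
finger_gap: 0.541
grasp_force: 32.0
```

```bash
python3 - <<'E'
from h import *
np.set_printoptions(precision=1,suppress=True)
a=eyes.get_image("scene")[160:320,120:400];b=eyes.get_image("side")[160:320,200:400]
cv2.imwrite("pics/l.png",np.hstack([cv2.resize(a,None,fx=1.6,fy=1.6),cv2.resize(b,None,fx=1.6,fy=1.6)]))
E
```

```text
(no output)
```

View pics/l.png

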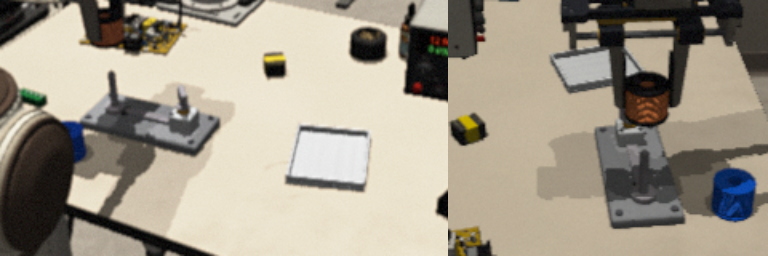

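The coil hangs clear of the spindle, which now stands bare. I'll pass over the tray to view it with the wrist camera.

>>> move_arm:
  plan:
    - [-20,2,0,0,0,0]
    - [-42,4,0,0,0,0]
    - [-42,4,0,0,0,0]
    - [-42,4,0,0,0,0]
    - [-42,4,0,0,0,0]
    - [-42,4,0,0,0,0]
    - [-42,4,0,0,0,0]
    - [-42,4,0,0,0,0]
    - [-42,4,0,0,0,0]
    - [-42,4,0,0,0,0]
    - [-25,2,0,0,0,0]
    - [0,0,0,0,0,0]

```text
clock: 6.65
ee_pos: [520.8, -228.0, 168.2]
tcp_rot: [-2.223, -2.219, -0.0]
force: [0.1, -0.0, -2.6]
finger_gap: 0.538
grasp_force: 32.0
```

>>> move_arm:
  plan:
    - [0,0,0,0,0,0]
    - [0,0,0,0,0,0]

```text
clock: 6.9
ee_pos: [521.0, -225.7, 168.5]
tcp_rot: [-2.219, -2.222, -0.0]
force: [-0.1, -0.2, -3.0]
finger_gap: 0.536
grasp_force: 32.0
```

```bash
python3 - <<'E'
from h import *
np.set_printoptions(precision=1,suppress=True)
st=bot.get_state();im=eyes.get_image("wrist");cv2.imwrite("pics/w2.png",im);print(st["ee_pos"],st["tcp_rot"])
E
```

```text
[ 521.  -225.7  168.5] [-2.2 -2.2 -0. ]
```

View pics/w2.png

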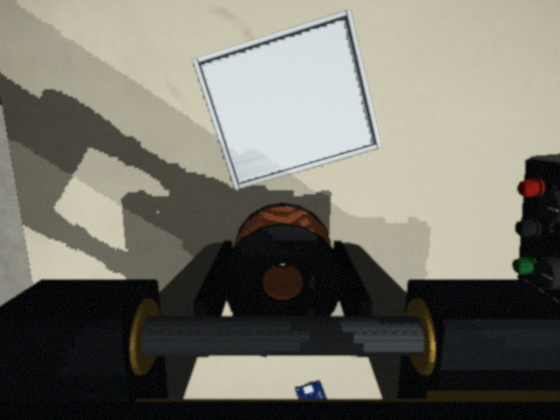

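The wrist view shows the whole tray, with corners at (195,62), (350,11), (380,148) and (236,188). The coil is held upright, its bore at (282,282).

```bash
python3 - <<'E'
from h import *
np.set_printoptions(precision=1,suppress=True)
p=plane(cam("wrist"),[(195,62),(350,11),(380,148),(236,188)],15);print(p,p.mean(0),np.linalg.norm(np.diff(p[:,:2],axis=0),axis=1))
K,E=cam("wrist");
st=bot.get_state();Rm=R.from_rotvec(st["tcp_rot"]).as_matrix()
# coil top center expected: coil origin z = grasp -34 
for dz in(10,): print(proj((K,E),st["ee_pos"]+np.array([0,0,5+10])))
E
```

```text
[[ 451.7 -114.    15. ]
 [ 573.   -77.1   15. ]
 [ 602.7 -181.1   15. ]
 [ 481.3 -215.1   15. ]] [ 527.2 -146.8   15. ] [126.7 108.2 126. ]
[[282.5 283.4]]
```

>>> move_arm:
  plan:
    - [28,2,0,0,0,0]
    - [28,2,0,0,0,0]
    - [27,0,0,0,0,0]
    - [0,0,0,0,0,0]
    - [0,0,25,0,0,0]
    - [0,0,30,0,0,0]
    - [0,0,30,0,0,0]
    - [0,0,25,0,0,0]
    - [0,0,12,0,0,0]
    - [0,0,6,0,0,0]
    - [0,0,0,0,0,0]
    - [0,0,0,0,0,0]

```text
clock: 8.45
ee_pos: [525.8, -144.5, 41.6]
tcp_rot: [2.22, 2.22, 0.001]
force: [0.1, -0.8, -2.9]
finger_gap: 0.537
grasp_force: 32.0
```

>>> move_arm:
  plan:
    - [0,0,1,0,0,0]
    - [0,0,1,0,0,0]
    - [0,0,1,0,0,0]
    - [0,0,1,0,0,0]
    - [0,0,0,0,0,0]

```text
clock: 9.07
ee_pos: [524.9, -144.0, 36.5]
tcp_rot: [-2.221, -2.221, 0.0]
force: [0.1, -0.5, -3.0]
finger_gap: 0.542
grasp_force: 32.0
```

>>> move_arm:
  plan:
    - [0,0,0.7,0,0,0]
    - [0,0,0.7,0,0,0]
    - [0,0,0.6,0,0,0]
    - [0,0,0,0,0,0]

```text
clock: 9.57
ee_pos: [525.0, -144.0, 34.5]
tcp_rot: [-2.221, -2.221, 0.0]
force: [-0.1, 0.8, -2.1]
finger_gap: 0.538
grasp_force: 32.0
```

>>> move_arm:
  plan:
    - [0,0,0.5,0,0,0]
    - [0,0,0.5,0,0,0]
    - [0,0,0,0,0,0]

```text
clock: 9.95
ee_pos: [525.0, -144.0, 33.7]
tcp_rot: [2.221, 2.221, 0.0]
force: [-0.3, 0.3, -1.0]
finger_gap: 0.54
grasp_force: 32.0
```

>>> move_arm:
  plan:
    - [0,0,0.4,0,0,0]
    - [0,0,0,0,0,0]
    - [0,0,0,0,0,0]

```text
clock: 10.32
ee_pos: [525.1, -144.0, 33.6]
tcp_rot: [2.221, 2.222, -0.0]
force: [-2.2, 2.2, 4.6]
finger_gap: 0.535
grasp_force: 32.0
```

>>> move_arm:
  plan:
    - [0,0,0,0,0,0]
    - [0,0,0,0,0,0]
    - [0,0,0,0,0,0]
    - [0,0,0,0,0,0]
    - [0,0,0,0,0,0]
    - [0,0,0,0,0,0]
    - [0,0,0,0,0,0]
  grip: 0

```text
clock: 11.2
ee_pos: [525.0, -144.0, 33.2]
tcp_rot: [2.221, 2.221, -0.0]
force: [1.0, -0.8, -0.4]
finger_gap: 1.001
grasp_force: 0.0
```

>>> move_arm:
  plan:
    - [0,0,-10,0,0,0]
    - [0,0,-25,0,0,0]
    - [0,0,-30,0,0,0]
    - [0,0,-30,0,0,0]
    - [0,0,-30,0,0,0]
    - [32,-6,-15,0,0,0]
    - [32,-6,0,0,0,0]
    - [32,-6,0,0,0,0]
    - [32,-6,0,0,0,0]
    - [20,-6,0,0,0,0]
    - [0,-5,0,0,0,0]
    - [0,0,0,0,0,0]

```text
clock: 12.7
ee_pos: [489.9, 3.3, 173.4]
tcp_rot: [2.221, 2.22, -0.0]
force: [-0.2, 0.1, -0.7]
finger_gap: 1.005
grasp_force: 0.0
```

```bash
python3 - <<'E'
from h import *
bot.get_state()
a=eyes.get_image("wrist"); cv2.imwrite("pics/w3.png",a);st=bot.get_state()
b=eyes.get_image("side")[170:270,230:370]
cv2.imwrite("pics/c3.png",np.hstack([a[0:260,100:420],cv2.resize(b,(364,260))]));print(st["ee_pos"],st["tcp_rot"],st["joint_positions"])
E
```

```text
[490.1194082    3.08134819 173.36878247] [ 2.22205867e+00  2.22000351e+00 -1.11314477e-04] [-2.40616339e-01 -1.37918100e-02  1.89129536e+00 -3.79162802e-04
  1.26362997e+00 -2.39576461e-01]
```

View pics/c3.png

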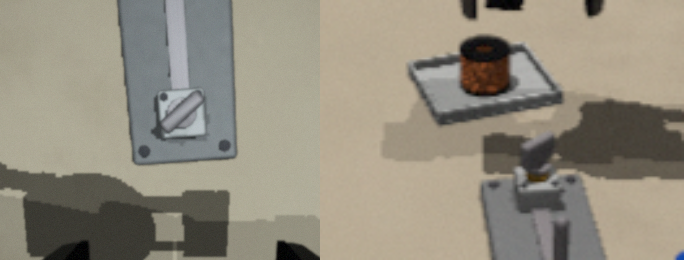

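The coil stands upright inside the tray. The wrist crop shows the spade head from (263,129) to (302,96) in full-image pixels.

```bash
python3 - <<'E'
from h import *
np.set_printoptions(precision=1,suppress=True)
im=cv2.imread("pics/w3.png");w=cam("wrist")
print(cv2.cvtColor(im,cv2.COLOR_BGR2GRAY)[90:136:3,258:310:3])
print(plane(w,[(266,129),(303,98),(283,112),(259,124),(298,92)],80),plane(w,[(283,112)],74))
p=plane(w,[(235,161),(336,156)],16);print(p)
E
python3 -c "
import cv2;im=cv2.imread('pics/w3.png')[80:145,245:320];cv2.imwrite('pics/z3.png',cv2.resize(im,None,fx=7,fy=7,interpolation=2))"
```

```text
[[124 118 118 127 133 148 149 158 159 168 171 170 148 109 136 133 134 133]
 [134 121 101 170 188 196 190 191 188 189 182 113 118 120  92 134 132 132]
 [118  79  71 129 189 189 188 184 181 177 113 116 148 154 121 106 122 134]
 [116  96  79 144 188 180 170 180 155  95 128 151 160 170 152  92 118 134]
 [112 183 179 190 170 167 176 156  94 130 152 164 170 154 114 104 119 132]
 [102 184 193 177 162 176 132  95 130 154 164 170 148 107 132 134 116 137]
 [ 93 184 189 166 171 135 104 136 156 165 167 145 103 137 182 138 116 135]
 [ 88 183 171 124 131 108 140 160 166 163 137 100 119 176 188 144 119 140]
 [ 80 179 171  94 105 147 162 167 160 130  95 135 154 174 187 148 112 123]
 [ 76 167 130 108 144 164 161 153 124  89 129 156 153 179 190 149 108 123]
 [ 67 114 116 150 160 160 148 121  93 130 143 149 151 186 190 169 114 121]
 [ 58  93 151 156 155 144 117  95 134 146 140 141 185 189 190 180 107 127]
 [ 60  70 126 149 138 116  84 114 130 132 147 182 193 189 192 184 117 135]
 [ 62  78  85 121 113 103 152 162 160 165 185 187 193 192 192 183 124 141]
 [ 61  83 106  89 124 171 177 184 184 181 188 192 191 190 190 176 118 134]
 [ 61  74 135 175 156 151 144 141 140 129 143 136 124 123 114 110 115 125]]
[[479.5  64.1  80. ]
 [503.9  83.8  80. ]
 [490.8  75.   80. ]
 [474.9  67.3  80. ]
 [500.6  87.5  80. ]] [[490.8  75.1  74. ]]
[[450.   36.5  16. ]
 [536.1  40.6  16. ]]
```

View pics/z3.png

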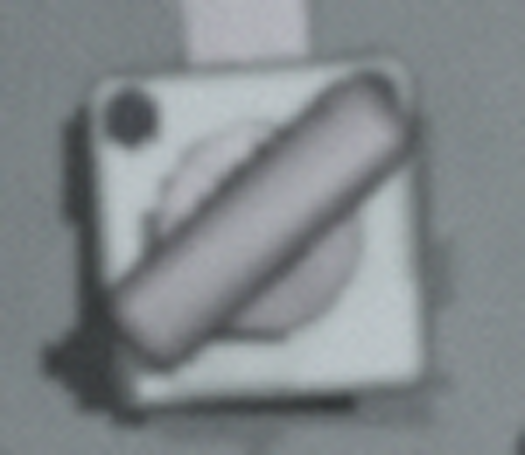

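>>> move_arm:
  plan:
    - [24,0,0,0,0,0]
    - [24,0,0,0,0,0]
    - [24.4,0,0,0,0,0]
    - [0,0,0,0,0,9.7]
    - [0,0,0,0,0,9.7]
    - [0,0,0,0,0,9.7]
    - [0,0,0,0,0,9.7]
    - [0,0,0,0,0,9.7]
    - [0,0,25,0,0,0]
    - [0,0,25,0,0,0]
    - [0,0,20,0,0,0]
    - [0,0,0,0,0,0]

```text
clock: 14.3
ee_pos: [488.9, 75.8, 101.7]
tcp_rot: [-2.937, -1.111, 0.005]
force: [0.5, 0.1, -0.4]
finger_gap: 1.004
grasp_force: 0.0
```

>>> move_arm:
  plan:
    - [0,0,0,0,0,0]

```text
clock: 14.42
ee_pos: [490.8, 76.0, 104.1]
tcp_rot: [2.938, 1.112, 0.002]
force: [-0.4, 0.4, -0.5]
finger_gap: 1.0
grasp_force: 0.0
```

```bash
python3 - <<'E'
from h import *
np.set_printoptions(precision=2,suppress=True)
st=bot.get_state();print(st["ee_pos"],st["joint_positions"],R.from_rotvec(st["tcp_rot"]).as_matrix()[:,1])
E
```

```text
[490.79  75.95 104.07] [-0.09  0.09  1.93 -0.    1.12  0.76] [ 0.66 -0.75  0.  ]
```

>>> move_arm:
  plan:
    - [0,0,12,0,0,0]
    - [0,0,12,0,0,0]
    - [0,0,9,0,0,0]
    - [0,0,0,0,0,0]
    - [0,0,0,0,0,0]

```text
clock: 15.05
ee_pos: [490.2, 76.4, 70.3]
tcp_rot: [2.938, 1.113, 0.0]
force: [-0.2, 0.5, -0.2]
finger_gap: 1.002
grasp_force: 0.0
```

>>> move_arm:
  plan:
    - [0,0,0,0,0,0]
    - [0,0,0,0,0,0]
    - [0,0,0,0,0,0]
    - [0,0,0,0,0,0]
    - [0,0,0,0,0,0]
    - [0,0,0,0,0,0]
    - [0,0,0,0,0,0]
    - [0,0,0,0,0,0]
    - [0,0,0,0,0,0]
    - [0,0,0,0,0,0]
    - [0,0,0,0,0,0]
    - [0,0,0,0,0,0]
  grip: 1
  squeeze: 40

```text
clock: 16.55
ee_pos: [489.7, 76.7, 70.2]
tcp_rot: [-2.937, -1.113, 0.001]
force: [-2.1, 2.5, 3.0]
finger_gap: 0.11
grasp_force: 40.0
```

```bash
cat > s.py <<'E'
from h import *
np.set_printoptions(precision=3,suppress=True)
st=bot.get_state();y=R.from_rotvec(st["tcp_rot"]).as_matrix()[:,1]
print(st["ee_pos"],"yaw",np.degrees(np.arctan2(y[1],y[0])),"f",st["force"],"t",st["ft_torque"],"gap",st["finger_gap"]*92,st["grasp_force"])
E
python3 s.py
```

```text
[489.72   76.661  70.185] yaw -48.501130077642465 f [-2.108  2.467  2.997] t [ 0.602  0.475 -0.018] gap 10.075192631344128 40.00077806878835
```

>>> move_arm:
  plan:
    - [0,0,0,0,0,3]
    - [0,0,0,0,0,3]
    - [0,0,0,0,0,3]
    - [0,0,0,0,0,3]
    - [0,0,0,0,0,3]
    - [0,0,0,0,0,3]
    - [0,0,0,0,0,3]
    - [0,0,0,0,0,3]

```text
clock: 17.55
ee_pos: [489.8, 76.6, 70.2]
tcp_rot: [-3.105, -0.475, 0.001]
force: [-2.2, 2.6, 2.6]
finger_gap: 0.106
grasp_force: 40.0
```

```bash
python3 s.py
```

```text
[489.756  76.553  70.164] yaw -72.58880768963132 f [-2.172  2.578  2.65 ] t [0.46  0.479 0.086] gap 9.746075781487278 40.000214651227
```

>>> move_arm:
  plan:
    - [0,0,0,0,0,2]
    - [0,0,0,0,0,2]
    - [0,0,0,0,0,0]

```text
clock: 17.92
ee_pos: [489.8, 76.5, 70.2]
tcp_rot: [-3.12, -0.369, 0.001]
force: [-4.0, 2.7, 3.7]
finger_gap: 0.108
grasp_force: 40.0
```

```bash
python3 s.py
```

```text
[489.822  76.505  70.193] yaw -76.51651676734461 f [-3.977  2.734  3.722] t [ 0.582  0.633 -0.032] gap 9.935420258415302 40.00218881294131
```

>>> move_arm:
  plan:
    - [0,0,0,0,0,2]
    - [0,0,0,0,0,2]
    - [0,0,0,0,0,0]

```text
clock: 18.3
ee_pos: [489.8, 76.5, 70.2]
tcp_rot: [-3.131, -0.259, 0.001]
force: [-3.6, 2.0, 5.0]
finger_gap: 0.103
grasp_force: 40.0
```

```bash
python3 s.py
```

```text
[489.811  76.477  70.167] yaw -80.541344097361 f [-3.558  2.016  4.993] t [ 0.689  0.831 -0.057] gap 9.448871646527948 40.00242113135755
```

>>> move_arm:
  plan:
    - [0,0,0,0,0,2]
    - [0,0,0,0,0,2]
    - [0,0,0,0,0,0]

```text
clock: 18.68
ee_pos: [489.8, 76.5, 70.2]
tcp_rot: [-3.138, -0.15, 0.001]
force: [-3.6, 3.2, 4.2]
finger_gap: 0.102
grasp_force: 40.0
```

```bash
python3 s.py
```

```text
[489.812  76.469  70.181] yaw -84.5271366677551 f [-3.588  3.179  4.184] t [ 0.666  0.849 -0.02 ] gap 9.3660879397768 40.00220504589379
```

>>> move_arm:
  plan:
    - [0,0,0,0,0,2]
    - [0,0,0,0,0,2]
    - [0,0,0,0,0,0]

```text
clock: 19.05
ee_pos: [489.8, 76.4, 70.2]
tcp_rot: [-3.141, -0.04, 0.001]
force: [-3.4, 3.3, 5.0]
finger_gap: 0.104
grasp_force: 40.0
```

```bash
python3 s.py
```

```text
[489.825  76.442  70.185] yaw -88.53344524396469 f [-3.374  3.304  5.005] t [ 0.678  0.849 -0.018] gap 9.610332573464763 40.002246773801744
```

>>> move_arm:
  plan:
    - [0,0,0,0,0,2]
    - [0,0,0,0,0,2]
    - [0,0,0,0,0,0]

```text
clock: 19.42
ee_pos: [489.8, 76.4, 70.2]
tcp_rot: [-3.141, 0.07, 0.001]
force: [-4.1, 2.8, 4.2]
finger_gap: 0.109
grasp_force: 40.0
```

```bash
python3 s.py
```

```text
[489.811  76.41   70.178] yaw -92.53939630654949 f [-4.15   2.844  4.161] t [ 0.647  0.823 -0.066] gap 9.998472706980392 40.0023190677166
```

>>> move_arm:
  plan:
    - [0,0,0,0,0,2]
    - [0,0,0,0,0,2]
    - [0,0,0,0,0,0]

```text
clock: 19.8
ee_pos: [489.8, 76.4, 70.2]
tcp_rot: [3.136, -0.179, -0.001]
force: [-3.7, 2.9, 4.1]
finger_gap: 0.105
grasp_force: 40.0
```

```bash
python3 s.py
```

```text
[489.821  76.377  70.163] yaw -96.54353534757342 f [-3.72   2.941  4.109] t [ 0.596  0.877 -0.054] gap 9.657185347160084 40.002417331561446
```

>>> move_arm:
  plan:
    - [0,0,0,0,0,2]
    - [0,0,0,0,0,2]
    - [0,0,0,0,0,0]

```text
clock: 20.18
ee_pos: [489.8, 76.3, 70.2]
tcp_rot: [3.128, -0.289, -0.001]
force: [-4.0, 2.8, 3.8]
finger_gap: 0.103
grasp_force: 40.0
```

```bash
python3 s.py
```

```text
[489.81   76.349  70.155] yaw -100.55375471773011 f [-4.043  2.826  3.752] t [ 0.663  0.847 -0.067] gap 9.50738539498687 40.00245988368988
```

>>> move_arm:
  plan:
    - [0,0,0,0,0,2]
    - [0,0,0,0,0,2]
    - [0,0,0,0,0,0]

```text
clock: 20.55
ee_pos: [489.8, 76.4, 70.2]
tcp_rot: [3.116, -0.394, -0.0]
force: [-3.4, 2.8, 4.7]
finger_gap: 0.105
grasp_force: 40.6
```

```bash
python3 s.py
```

```text
[489.826  76.351  70.168] yaw -104.42371463299573 f [-3.429  2.824  4.661] t [0.722 0.83  0.745] gap 9.66773283488509 40.6285697221756
```

>>> move_arm:
  plan:
    - [0,0,0,0,0,0.5]
    - [0,0,0,0,0,0]

```text
clock: 20.8
ee_pos: [489.8, 76.3, 70.2]
tcp_rot: [3.114, -0.407, -0.0]
force: [-4.2, 2.7, 3.9]
finger_gap: 0.109
grasp_force: 40.8
```

```bash
python3 s.py
```

```text
[489.845  76.322  70.18 ] yaw -104.90885174595762 f [-4.203  2.662  3.938] t [0.706 0.877 0.792] gap 10.06684735295813 40.83800554275513
```

>>> move_arm:
  plan:
    - [0,0,0,0,0,-1]
    - [0,0,0,0,0,0]

```text
clock: 21.05
ee_pos: [489.8, 76.3, 70.2]
tcp_rot: [3.118, -0.38, -0.0]
force: [-3.5, 2.7, 4.0]
finger_gap: 0.108
grasp_force: 40.4
```

```bash
python3 s.py
```

```text
[489.832  76.333  70.181] yaw -103.90808807503157 f [-3.544  2.749  3.958] t [0.63  0.763 0.718] gap 9.894111928909924 40.41383385658264
```

>>> move_arm:
  plan:
    - [0,0,0,0,0,-0.5]
    - [0,0,0,0,0,0]

```text
clock: 21.3
ee_pos: [489.8, 76.4, 70.2]
tcp_rot: [3.12, -0.367, -0.001]
force: [-4.0, 3.3, 4.4]
finger_gap: 0.108
grasp_force: 40.3
```

```bash
python3 s.py
```

```text
[489.819  76.351  70.17 ] yaw -103.4226419722581 f [-4.022  3.325  4.408] t [0.664 0.785 0.591] gap 9.923033713312952 40.27278796376777
```

>>> move_arm:
  plan:
    - [0,0,0,0,0,-0.5]
    - [0,0,0,0,0,0]

```text
clock: 21.55
ee_pos: [489.8, 76.3, 70.2]
tcp_rot: [3.121, -0.354, -0.001]
force: [-2.6, 3.8, 4.2]
finger_gap: 0.106
grasp_force: 40.2
```

```bash
python3 s.py
```

```text
[489.815  76.343  70.165] yaw -102.9352480907991 f [-2.593  3.771  4.213] t [0.699 0.802 0.529] gap 9.710734434664232 40.16403723391704
```

>>> move_arm:
  plan:
    - [0,0,0,0,0,-1]
    - [0,0,0,0,0,0]

```text
clock: 21.8
ee_pos: [489.8, 76.4, 70.2]
tcp_rot: [3.124, -0.327, -0.001]
force: [-4.5, 2.3, 3.8]
finger_gap: 0.106
grasp_force: 40.0
```

```bash
python3 s.py
```

```text
[489.812  76.365  70.176] yaw -101.96497429870116 f [-4.476  2.313  3.849] t [0.639 0.838 0.381] gap 9.738952220683368 40.03960818517953
```

>>> move_arm:
  plan:
    - [0,0,0,0,0,-1]
    - [0,0,0,0,0,0]

```text
clock: 22.05
ee_pos: [489.8, 76.3, 70.2]
tcp_rot: [3.127, -0.302, -0.001]
force: [-3.9, 2.3, 3.8]
finger_gap: 0.107
grasp_force: 40.0
```

```bash
python3 s.py
```

```text
[489.828  76.343  70.178] yaw -101.0214845069535 f [-3.881  2.298  3.768] t [0.704 0.881 0.097] gap 9.850408995734922 40.00172645319253
```

>>> move_arm:
  plan:
    - [0,0,0,0,0,-1]
    - [0,0,0,0,0,0]

```text
clock: 22.3
ee_pos: [489.8, 76.4, 70.2]
tcp_rot: [3.13, -0.275, -0.001]
force: [-3.6, 3.6, 4.2]
finger_gap: 0.106
grasp_force: 40.0
```

```bash
python3 s.py
```

```text
[489.848  76.363  70.196] yaw -100.03317815374763 f [-3.645  3.599  4.198] t [ 0.649  0.847 -0.01 ] gap 9.70841449254995 40.001118863001466
```

>>> move_arm:
  plan:
    - [0,0,0,0,0,-1]
    - [0,0,0,0,0,0]

```text
clock: 22.55
ee_pos: [489.8, 76.4, 70.2]
tcp_rot: [-3.132, 0.247, 0.001]
force: [-4.5, 2.6, 4.8]
finger_gap: 0.108
grasp_force: 40.0
```

```bash
python3 s.py
```

```text
[489.826  76.379  70.177] yaw -99.0317562389085 f [-4.496  2.636  4.764] t [ 0.671  0.878 -0.005] gap 9.977888393544255 40.00118446536362
```

The stop is at a tool yaw of about -100.7°, so the quarter-turn target is -10.7°.

>>> move_arm:
  plan:
    - [0,0,0,0,0,-4]
    - [0,0,0,0,0,-4]
    - [0,0,0,0,0,-4]
    - [0,0,0,0,0,-4]
    - [0,0,0,0,0,-4]
    - [0,0,0,0,0,-4]
    - [0,0,0,0,0,-4]
    - [0,0,0,0,0,-4]
    - [0,0,0,0,0,-4]
    - [0,0,0,0,0,-4]
    - [0,0,0,0,0,-4]
    - [0,0,0,0,0,-4]

```text
clock: 24.05
ee_pos: [489.7, 76.6, 70.2]
tcp_rot: [-2.96, -1.05, 0.001]
force: [-5.0, 4.1, 3.8]
finger_gap: 0.101
grasp_force: 40.0
```

>>> move_arm:
  plan:
    - [0,0,0,0,0,-4]
    - [0,0,0,0,0,-4]
    - [0,0,0,0,0,-4]
    - [0,0,0,0,0,-4]
    - [0,0,0,0,0,-4]
    - [0,0,0,0,0,-4]
    - [0,0,0,0,0,-4]
    - [0,0,0,0,0,-4]
    - [0,0,0,0,0,-4]
    - [0,0,0,0,0,-4]
    - [0,0,0,0,0,0]
    - [0,0,0,0,0,0]

```text
clock: 25.55
ee_pos: [489.6, 76.8, 70.2]
tcp_rot: [-2.424, -1.997, 0.001]
force: [-5.3, 3.8, 5.2]
finger_gap: 0.105
grasp_force: 40.0
```

```bash
python3 s.py; python3 - <<'E'
from h import *
a=eyes.get_image("scene")[160:320,150:390];b=eyes.get_image("side")[170:320,240:400]
cv2.imwrite("pics/f.png",np.hstack([cv2.resize(a,(400,266)),cv2.resize(b,(284,266))]))
E
```

```text
[489.569  76.751  70.165] yaw -11.031991144165366 f [-5.283  3.803  5.169] t [0.823 0.937 0.09 ] gap 9.650061079605035 40.00188876874745
```

View pics/f.png

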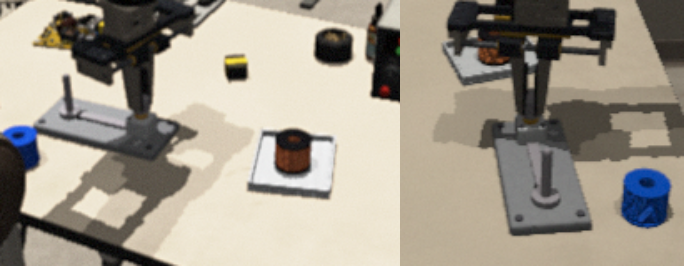

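The coil stands upright in the tray and the gripper is on the screw. I'll make a final 0.5° trim and hand in.

>>> move_arm:
  plan:
    - [0,0,0,0,0,-0.5]
    - [0,0,0,0,0,0]
    - [0,0,0,0,0,0]

```text
clock: 26.02
ee_pos: [489.6, 76.7, 70.2]
tcp_rot: [-2.415, -2.007, 0.0]
force: [-5.6, 4.2, 5.3]
finger_gap: 0.106
grasp_force: 40.0
```

```bash
python3 s.py; python3 -c "
from plant import bot
print(bot.job_done())"
```

```text
[489.589  76.736  70.179] yaw -10.545424104704848 f [-5.582  4.231  5.349] t [ 0.748  0.877 -0.054] gap 9.711323475993998 40.00173170585185
the job is handed in; nothing more can be done
None
```

The job is handed in at about 26 s: the coil stands upright and released in the tray, and the thumbscrew was turned to its stop, backed off about 90° and is still gripped there; no verdict came back.

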